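# Nest the parts tub without jamming it

### The arm

A 7-joint arm with a two-finger parallel gripper is mounted at the origin on the work surface. World frame = base frame: x ahead of the robot, y to its left, z up, the work surface at z = 0. Lengths are in m, angles in degrees, forces in N, time in s.
With the tool pointing down it reaches from about 0.35 to 0.775 m from the base axis. Payload 3.1 kg.
Tool frame: the origin (TCP) lies on the centre line of the jaws, within the pads' length; the fingertips stand 17 mm ahead of it and the grasp point (between the pads) lies 2 mm behind it (robot.tip_reach is the distance from the TCP to the fingertips, in m); z points along the fingers, y is the line along which they close (so a half turn about z gives the same grasp; the last joint's range is limited). The gripper opens to 85 mm and grips with 20 to 120 N. Pads are 22 mm wide; open, the fingers measure 114 mm over their backs; the gripper's body (76 mm by 85 mm) begins 54 mm behind the grasp point. The pads swing forward as they close: fully open they stand 13 mm farther back than shut.
Start: joints at [-78.593, 17.813, 0.802, 86.603, -0.252, 75.585, -1.558], TCP at [0.131, 0.534, 0.248] pointing down, gripper open.
Joint ranges: [-154.91, 154.91], [-16.99, 109.72], [-72.82, 74.43], [7.12, 147.25], [-82.49, 262.49], [11.32, 116.49], [-174.64, 174.64]. Speed limits (degrees/s): [159.86, 159.86, 180, 180, 180, 180, 180].

### API

Orientations are given as [roll, pitch, yaw] about the fixed x, y, z axes, in that order (R = Rz(yaw) Ry(pitch) Rx(roll)).
In Python, from station import robot, fingers, vision, workorder, recognise gives the robot as it stands. Calls block until the motion is done:
- robot.move_to(position, orientation): joint-space move of the TCP to a pose.
- robot.line_to(position, orientation=None, velocity=0.15, f_stop=None): straight line of the TCP; orientation=None keeps the orientation; velocity is the mean speed in m/s. With f_stop (N) it stops when the force on the tool has changed by that much, and returns True; else False.
- robot.move_j(angles): joint-space move.
- fingers.gripper_to(opening, force=None): opening from 0.0 (shut) to 1.0 (fully open); force is the grip in N (None keeps the last); returns when the fingers have stopped.
- robot.pause(seconds).
- robot.inverse_kinematics(position, orientation): joint angles nearest the present ones, or None.
- vision.grab_frame(name): name is "scene" or "top" or "wrist"; returns the picture (400x640x3 uint8, red, green, blue); there is no depth.
- vision.calibration(name): a dict with "mtx" (3x3 intrinsics, pixels), "extrinsics" (4x4, takes a point from world to camera coordinates); the wrist camera has in their place "T_tool_cam" (4x4, takes a point from camera to tool coordinates, whose origin is the TCP and whose axes are the flange's). Camera axes: x right, y up, looking along -z (the intrinsics and any distortion apply to the point x, -y, -z); pixel columns grow to the right and rows downward; lengths in m; the calibration is good to about 2 mm. A picture is of the moment at which its call begins: read the wrist's pose just before it. calibration takes no time and is no camera call.
A pose or a line that the arm cannot do raises robot.PlanningError and nothing moves.
- workorder.close_job(): hands the job in; it is judged then, once.
Trained networks look in the newest picture that a camera, given by its name, has taken for a name from the list of things; names that differ only in an ending like _2 or _b are one class to them, and where a whole thing is asked for, a point or a joint stands for the part that bears it (a point fixed in the world has none). Each returns a list of dicts, best first, with "p" (0 to 1); they miss things now and then, are a little off and sometimes report something else, mostly with a low value. They report only what shows in the picture. A call takes as long as a camera call. They do not tell look-alikes from the thing itself.
- recognise(label, camera): "rect" ([centre column, centre row, width, height] in pixels, round what is visible of it).
Readings, each from a call of its own:
- robot.current_time_s(): time.
- robot.current_joint_positions(): joint angles.
- robot.current_dq(): joint speeds.
- robot.current_joint_torque(): joint torques, N m.
- robot.current_tool_pos(): TCP position.
- robot.current_eef_rot(): TCP orientation.
- robot.current_contact_force(): force on the tool from outside, world axes, zero at the start.
- robot.current_torque(): the same for the moment, N m.
- robot.current_finger_gap(): opening from 0.0 (shut) to 1.0 (fully open).
- robot.current_gripper_force(): force on a finger pad.
Only numpy, scipy, OpenCV 4.12 (cv2) and the standard library are available. Lean on these libraries where they do the work, as an engineer would, in place of code of your own. Each camera call takes 0.05 s, during which the arm holds its last target. There are 200 camera calls.

### The job

The yellow tapered parts tub with the black handle lies on its side: stand it upright on the green mat and let go of it. Then pick it up again, best by its handle, nest it squarely in the sprung blue outer tub and press it down lightly, with about 10 N for a moment, so that it just bites; more than 20 N jams it. Leave it nested there, upright and released, and do not disturb the other things on the bench.

Things in the scene. Friction and masses are not known exactly. Their poses are not given: they have to be found in the camera images.
- tub_center (a point): Centre (35 mm above its underside) of the yellow open tub, 140 g, 70 mm tall, tapered: outside 44 (its x) by 46 mm (its y) at the bottom, 64 by 53 mm at the rim. Its z axis points from bottom to mouth. At first it lies flat on its +x side: z is nearly level (8 degrees up), the -x side is on top, and the upright y sides can be gripped from above. It looks the same after a half turn about z.
- tub_handle (a point): Grip point on the tub's black handle, 95 mm above the tub's underside, on its axis. The handle is an upright plate over the middle of the mouth, 12 mm thick (along the tub's x) and 40 mm wide (along y), reaching 40 mm above the rim; axes as the tub's.
- mat: Green square mat, 120 x 120 mm, 2 mm thick, fixed flat on the bench. Origin at the centre of its underside.
- outer_mouth (a point): Centre of the mouth of the blue open outer tub, 76 mm tall, same taper as the yellow one; its underside is 14 mm above the bench in a sprung holder fixed to the bench (base plate 130 x 120 mm, four 22 mm posts). z up. The yellow tub fits with its x axis along this x axis, either way round; 3 mm of play along y, about 7 mm all round when its bottom enters the mouth.
- outer (a joint): How far the blue outer tub is pressed down into its holder: 0 free, 0.010 m at most; springy, 2.5 N per mm (10 N is 4 mm). Ribs inside it catch the yellow tub's x sides. Their height differs each time and is not measured: the yellow tub begins to bite with its underside somewhere from 62 to 48 mm below the mouth and, relative to the blue tub, sinks only a few mm more under a light push.
- red_tub_center (a point): Bystander: red tub with a grey handle, as big as the yellow one, standing upright (110 mm tall with its handle); this point is 35 mm above its underside. Leave alone.
- flask_center (a point): Bystander: white bottle, 60 mm wide, 150 mm tall, this point half-way up. Leave alone.
- pen_cup_center (a point): Bystander: black pen cup, 72 mm wide, 95 mm tall with pens up to 150 mm, this point half-way up the cup. Leave alone.
- mouse_center (a point): Bystander: black computer mouse, 62 x 100 x 32 mm, this point half-way up. Leave alone.
- board_center (a point): Bystander: green circuit board, 90 x 120 mm, 12 mm high with its parts, this point at its middle. Leave alone.
- reel_center (a point): Bystander: white component reel lying flat, 60 mm wide, 12 mm high, this point at its middle. Leave alone.
Things that resemble listed ones, but are neither listed nor needed, are in the scene too. What is meant by the part that bears tub_center is not turquoise, and is the larger of those in its own colour.

How it is judged:
By the outcome, as a careful person would: the job done as asked, in the order asked, and still so for the second after the job is handed in, with the robot touching nothing.
It also fails if it takes over 69 s, if anything falls off the work surface, if the arm or the gripper's body presses on something with over 40 N, if the wrist force passes 120 N, or if a joint passes its speed limit or range.

## Working session

There is one attempt and no reset: what is moved stays moved. The work goes in short steps, each a Python script; the robot and the scene stay as the last script left them, time stands still between calls to the robot, and variables do not carry over. Pictures are saved under pics/ and viewed, at most 10 in all, crops included, and the job is handed in when it is done.

```bash
mkdir -p pics; python3 - <<'E'
from station import robot, vision, recognise
import cv2, numpy as np
for c in ("scene","top"):
    im=vision.grab_frame(c); cv2.imwrite(f"pics/{c}0.png",im[:,:,::-1])
    k=vision.calibration(c); print(c,k)
    for n in ("tub_center","tub_handle","mat","outer_mouth","red_tub_center"):
        print(n,[(np.round(d["rect"]).tolist(),round(d["p"],2)) for d in recognise(n,c)][:4])
print(vision.calibration("wrist"),robot.current_eef_rot(),robot.current_time_s())
E
```

```text
scene {'mtx': array([[449.54853938,   0.        , 310.43974856],
       [  0.        , 449.54853938, 198.25372182],
       [  0.        ,   0.        ,   1.        ]]), 'extrinsics': array([[ 0.55878899,  0.82923742, -0.01096173, -0.32597998],
       [-0.47579386,  0.33138801,  0.81474056,  0.22419865],
       [ 0.67924595, -0.45005253,  0.57972205, -1.82684626],
       [ 0.        ,  0.        ,  0.        ,  1.        ]])}
tub_center [([329.0, 162.0, 26.0, 24.0], 0.73), ([370.0, 177.0, 31.0, 26.0], 0.68), ([380.0, 203.0, 27.0, 18.0], 0.66), ([411.0, 208.0, 27.0, 50.0], 0.21)]
tub_handle [([382.0, 203.0, 19.0, 20.0], 0.86), ([369.0, 176.0, 27.0, 23.0], 0.84), ([332.0, 163.0, 28.0, 25.0], 0.66)]
mat [([304.0, 213.0, 50.0, 30.0], 0.77)]
outer_mouth [([223.0, 221.0, 27.0, 34.0], 0.66)]
red_tub_center [([425.0, 165.0, 22.0, 33.0], 0.78)]
top {'mtx': array([[500.31957378,   0.        , 325.17696501],
       [  0.        , 500.31957378, 192.13817407],
       [  0.        ,   0.        ,   1.        ]]), 'extrinsics': array([[-0.01483264, -0.99957678,  0.02502509, -0.02858637],
       [ 0.
[... 533 characters left out ...]
0.67)]
red_tub_center [([159.0, 193.0, 25.0, 22.0], 0.69), ([316.0, 220.0, 38.0, 42.0], 0.66), ([471.0, 221.0, 36.0, 25.0], 0.54)]
{'mtx': array([[288.36644261,   0.        , 320.00839861],
       [  0.        , 288.36644261, 202.27993501],
       [  0.        ,   0.        ,   1.        ]]), 'T_tool_cam': array([[-2.91958455e-04,  9.48331950e-01,  3.17279730e-01,
         8.18754323e-02],
       [ 9.99999948e-01,  2.33629792e-04,  2.21885726e-04,
        -8.48477814e-04],
       [ 1.36295326e-04,  3.17279778e-01, -9.48331969e-01,
        -1.25713985e-01],
       [ 0.00000000e+00,  0.00000000e+00,  0.00000000e+00,
         1.00000000e+00]])} [1.79997808e+02 5.22520461e-04 1.66204347e+02] 0.6
```

```bash
cat > h.py <<'E'
import numpy as np, cv2
from scipy.spatial.transform import Rotation as R
from station import robot, fingers, vision, recognise, workorder
def cam(c):
    """K, world->cv-camera 4x4 for a camera as it stands now"""
    k=vision.calibration(c)
    if c=="wrist":
        T=np.eye(4); T[:3,:3]=R.from_euler("xyz",robot.current_eef_rot(),degrees=True).as_matrix()
        T[:3,3]=robot.current_tool_pos(); E=np.linalg.inv(T@k["T_tool_cam"])
    else: E=k["extrinsics"]
    return np.array(k["mtx"]), np.diag([1,-1,-1,1])@E
def ray(px,z,KE):
    K,E=KE; d=E[:3,:3].T@np.linalg.inv(K)@[*px,1]; o=-E[:3,:3].T@E[:3,3]
    return o+d*(z-o[2])/d[2]
def proj(P,KE):
    K,E=KE; p=(np.atleast_2d(P)@E[:3,:3].T+E[:3,3])@K.T
    return p[:,:2]/p[:,2:]
E
python3 - <<'E'
from h import *
im=cv2.imread("pics/top0.png"); cv2.imwrite("pics/top_c.png",cv2.resize(im[130:310,130:500],(800,389),interpolation=cv2.INTER_CUBIC))
KE=cam("top")
for n,p,z in (("A",(240,273),.03),("B",(240,180),.03),("C",(220,222),.03),("mat",(315,221),.002),("outer",(409,228),.09),("red",(159,193),.1),("471",(471,221),.05)): print(n,ray(p,z,KE).round(3))
E
```

```text
A [0.394 0.208 0.03 ]
B [0.663 0.212 0.03 ]
C [0.54  0.268 0.03 ]
mat [ 0.543 -0.007  0.002]
outer [ 0.509 -0.268  0.09 ]
red [0.614 0.425 0.1  ]
471 [ 0.532 -0.456  0.05 ]
```

View pics/top_c.png

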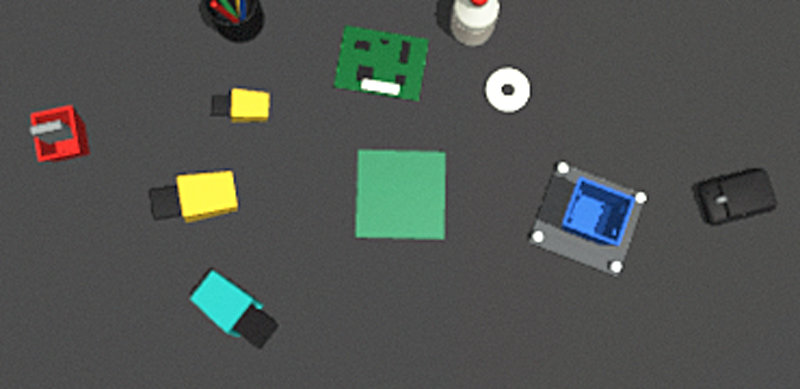

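View pics/scene0.png

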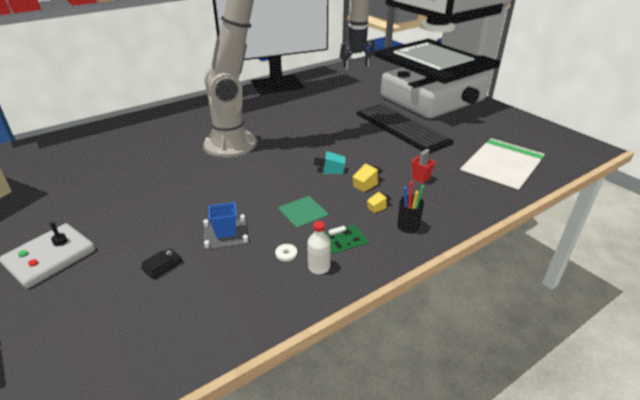

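```bash
cat >> h.py <<'E'
from scipy.optimize import minimize
def box(b,t,h):  # corners of a tapered box, tub frame, underside at z=0
    return np.array([[sx*w[0]/2,sy*w[1]/2,z] for w,z in ((b,0),(t,h)) for sx in(-1,1) for sy in(-1,1)])
TUB=box((.044,.046),(.064,.053),.070)
def mask(im,lo,hi):
    m=cv2.inRange(cv2.cvtColor(im,cv2.COLOR_RGB2HSV),lo,hi)
    return m
def blob(m,px):  # component nearest px
    n,l,s,c=cv2.connectedComponentsWithStats(m); ok=[i for i in range(1,n) if s[i,4]>150]
    return (l==min(ok,key=lambda i:np.hypot(*(c[i]-px)))).astype(np.uint8)
def fit(m,pts,p0,KE,steps):
    """fit hull of pts(p) (world) to mask m; returns p, xor fraction"""
    S=4; M=cv2.resize(m,None,fx=S,fy=S,interpolation=cv2.INTER_LINEAR)
    def cost(p):
        q=(proj(pts(p),KE)+.5)*S; a=np.zeros_like(M)
        cv2.fillConvexPoly(a,cv2.convexHull(q.astype(np.float32)).round().astype(np.int32),1)
        return (a!=M).sum()/M.sum()
    p0=np.array(p0,float)
    for k in (1,.3):
        r=minimize(cost,p0,method="Nelder-Mead",options=dict(initial_simplex=np.vstack([p0,p0+k*np.diag(steps)]),xatol=1e-4,fatol=1e-4)); p0=r.x
    return r.x,r.fun
A8=np.arctan2(.010,.070)
def lying(p): # p: x,y of tub axis point 35mm up, yaw of horizontal z axis direction (rad)
    a=p[2]; ez=np.array([np.cos(a)*np.cos(A8),np.sin(a)*np.cos(A8),np.sin(A8)])
    ey=np.array([np.sin(a),-np.cos(a),0]); ex=np.cross(ey,ez)
    w=(TUB-[0,0,.035])@np.array([ex,ey,ez]); w[:,2]-=w[:,2].min(); return w+[p[0],p[1],0]
def standing(p,z0=.002):
    c,s=np.cos(p[2]),np.sin(p[2]); w=TUB@np.array([[c,s,0],[-s,c,0],[0,0,1]]); return w+[p[0],p[1],z0]
def shot(name=None,c="wrist"):
    KE=cam(c); im=vision.grab_frame(c)
    if name: cv2.imwrite(f"pics/{name}.png",im[:,:,::-1])
    return im,KE
YEL=((20,100,60),(38,255,255))
E
python3 - <<'E'
from h import *
robot.move_to([.54,.30,.20],[180,0,95])
im,KE=shot("w1")
print(proj([.54,.268,.03],KE))
m=blob(mask(im,*YEL),proj([.54,.268,.03],KE)[0]); print(m.sum())
best=min((fit(m,lying,(.54,.265,np.radians(a)),KE,(.01,.01,.15)) for a in(80,95,110)),key=lambda r:r[1])
p,e=best; print(p,np.degrees(p[2]),e)
q=proj(lying(p),KE); b=im[:,:,::-1].copy()
cv2.polylines(b,[cv2.convexHull(q.astype(np.float32)).astype(np.int32)],True,(0,0,255),1)
hz=.035; 
cv2.imwrite("pics/w1f.png",b)
print(robot.current_time_s())
E
```

```text
[[319.11773349 216.76048673]]
3521
[0.5461134  0.24855266 1.76582336] 101.17422614776761 0.19621643830722235
2.375
```

View pics/w1f.png

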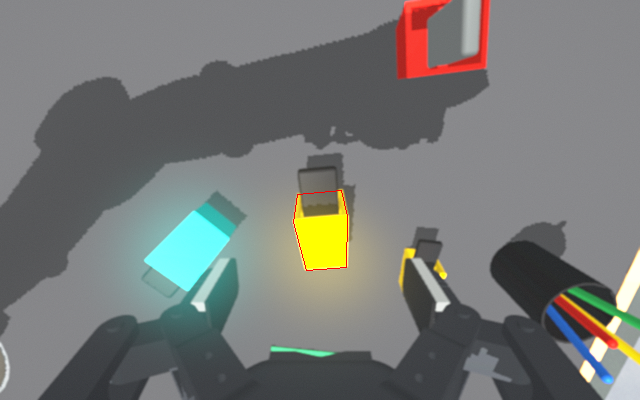

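The picture shows the large yellow tub with its outline fitted: bottom edge at (327,270), handle tip at (318,168), small yellow twin at (425,265), turquoise twin at (190,250). Next I check reachability of the handle grip and the placing pose.

```bash
cat >> h.py <<'E'
TT=np.array([[0,0,1],[0,-1,0],[1,0,0]]) # tool axes in tub frame (side grip of handle)
def side_pose(Rt,under,up=.095):
    """tool pose for a side grip of the handle; Rt tub rotation, under = underside centre"""
    Rg=Rt@TT; p=under+Rt@[0.002,0,up]; return p,R.from_matrix(Rg).as_euler("xyz",degrees=True)
E
python3 - <<'E'
from h import *
a=np.radians(101.17); c=np.array([.5461,.2486])
ez=np.array([np.cos(a)*np.cos(A8),np.sin(a)*np.cos(A8),np.sin(A8)]); ey=np.array([np.sin(a),-np.cos(a),0]); ex=np.cross(ey,ez)
Rt=np.stack([ex,ey,ez],1)
w=(TUB-[0,0,.035])@Rt.T; cz=-w[:,2].min(); under=np.array([*c,cz])-.035*ez
p,o=side_pose(Rt,under); print("grip",p,o,"tips z",p[2]+.017*ex[2]); up=np.array([0,0,.08])
print(robot.inverse_kinematics(p+up,o), robot.inverse_kinematics(p,o))
for d in range(-90,91,15):
    Rm=R.from_euler("z",d,degrees=True).as_matrix()
    r=[]
    for h in (.10,.0):
        q,o2=side_pose(Rm,np.array([.543,-.007,.003+h])); j=robot.inverse_kinematics(q,o2); r.append(None if j is None else np.round(j).tolist())
    print(d,r)
E
```

```text
grip [0.53464837 0.30659431 0.03719382] [  0.          -8.13010235 101.17      ] tips z 0.05402295808265223
None None
-90 [[-27.0, 55.0, -10.0, 88.0, 67.0, 115.0, 120.0], [-31.0, 64.0, -4.0, 85.0, 63.0, 109.0, 115.0]]
-75 [[-23.0, 51.0, -20.0, 102.0, 78.0, 113.0, 114.0], [-23.0, 62.0, -20.0, 99.0, 79.0, 112.0, 106.0]]
-60 [[-24.0, 46.0, -20.0, 116.0, 87.0, 106.0, 109.0], [-24.0, 59.0, -20.0, 112.0, 88.0, 108.0, 99.0]]
-45 [[-68.0, 46.0, 32.0, 130.0, 87.0, 67.0, 99.0], [-60.0, 59.0, 22.0, 126.0, 87.0, 71.0, 88.0]]
-30 [[-65.0, 45.0, 32.0, 142.0, 111.0, 70.0, 80.0], [-68.0, 66.0, 32.0, 138.0, 107.0, 65.0, 64.0]]
-15 [None, [-60.0, 73.0, 32.0, 146.0, 128.0, 84.0, 44.0]]
0 [None, None]
15 [None, [20.0, 62.0, 1.0, 145.0, 218.0, 112.0, 106.0]]
30 [[5.0, 45.0, 32.0, 141.0, 238.0, 110.0, 80.0], [13.0, 61.0, 22.0, 137.0, 237.0, 115.0, 92.0]]
45 [[86.0, 65.0, -62.0, 126.0, -75.0, 38.0, 73.0], [73.0, 68.0, -41.0, 123.0, -81.0, 52.0, 88.0]]
60 [[45.0, 45.0, -10.0, 114.0, -80.0, 87.0, 68.0], [45.0, 58.0, -10.0, 111.0, -78.0, 84.0, 77.0]]
75 [[25.0, 50.0, 14.0, 101.0, -78.0, 108.0, 64.0], [39.0, 60.0, -5.0, 98.0, -69.0, 94.0, 68.0]]
90 [[24.0, 55.0, 11.0, 87.0, -70.0, 115.0, 59.0], [21.0, 66.0, 17.0, 84.0, -72.0, 116.0, 67.0]]<sys>:0: UserWarning: Gimbal lock detected. Setting third angle to zero since it is not possible to uniquely determine all angles.
```

```bash
python3 - <<'E'
from h import *
a=np.radians(101.17); c=np.array([.5461,.2486])
ez=np.array([np.cos(a)*np.cos(A8),np.sin(a)*np.cos(A8),np.sin(A8)]); ey=np.array([-np.sin(a),np.cos(a),0]); ey=np.cross(ez,[0,0,-1]); ey/=np.linalg.norm(ey); ex=np.cross(ey,ez)
Rt=np.stack([ex,ey,ez],1)
w=(TUB-[0,0,.035])@Rt.T; cz=-w[:,2].min(); under=np.array([*c,cz])-.035*ez
p,o=side_pose(Rt,under); print("grip",p,o,"tips z",p[2]+.017*ex[2])
fingers.gripper_to(.75)
robot.move_to(p+[0,0,.08],o)
im,KE=shot("w2")
m=blob(mask(im,*YEL),proj([*c,.04],KE)[0]); r=fit(m,lying,(*c,a),KE,(.005,.005,.05)); print(r,np.degrees(r[0][2]))
hh=(np.array([[x,y,z] for x in(-.006,.006) for y in(-.02,.02) for z in(.07,.11)])@Rt.T+under)
b=im[:,:,::-1].copy()
for P in (lying(r[0]),hh): cv2.polylines(b,[cv2.convexHull(proj(P,KE).astype(np.float32)).astype(np.int32)],True,(0,0,255),1)
cv2.imwrite("pics/w2f.png",b)
print(robot.current_time_s())
E
```

```text
grip [0.53453879 0.30714928 0.03323402] [180.          -8.13010235 101.17      ] tips z 0.0164048773235279
(array([0.54630927, 0.2494836 , 1.7492381 ]), np.float64(0.3293195443027544)) 100.2239604046807
3.2167
```

View pics/w2f.png

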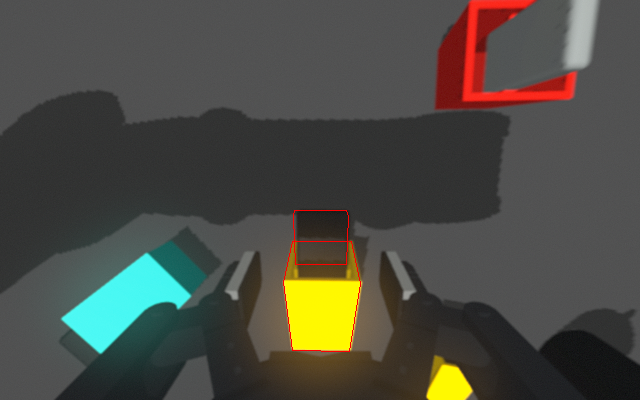

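The overlay matches the tub and handle (handle tip at (320,211), bottom edge at (320,350)). Now I grip, lift and set it on the mat.

```bash
python3 - <<'E'
from h import *
p=np.array([.5346,.3071,.0332])
robot.line_to(p,velocity=.1)
fingers.gripper_to(0,force=60)
print("gap",robot.current_finger_gap()*85,robot.current_gripper_force())
robot.line_to(p+[0,0,.16],velocity=.15)
print("gap",robot.current_finger_gap()*85)
Rm=R.from_euler("z",60,degrees=True).as_matrix()
q,o=side_pose(Rm,np.array([.543,-.007,.002]))
print(q,o)
robot.move_to(q+[0,0,.10],o)
f0=np.array(robot.current_contact_force())
shot("w3"); shot("s3","scene")
print(robot.current_finger_gap()*85,f0,robot.current_tool_pos(),robot.current_eef_rot(),robot.current_time_s())
b=cv2.imread("pics/s3.png")[130:270,220:420]; a=cv2.imread("pics/w3.png")
cv2.imwrite("pics/s3c.png",np.vstack([cv2.resize(b,(480,336),interpolation=cv2.INTER_CUBIC),cv2.resize(a,(480,264))[:264]]))
E
```

```text
gap 38.6342291457286 60.079423785209656
gap 38.447870125504764
[ 0.544      -0.00526795  0.097     ] [-120.  -90.    0.]
38.56534836619171 [ 0.20263513 -0.46366759 -1.06156668] [ 0.54417679 -0.00337298  0.19739574] [ 93.09430638 -89.93384091 147.13297428] 7.3333<sys>:0: UserWarning: Gimbal lock detected. Setting third angle to zero since it is not possible to uniquely determine all angles.
```

View pics/s3c.png

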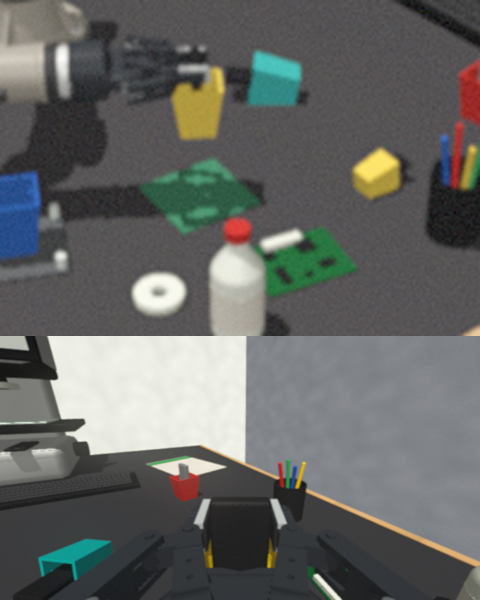

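The tub hangs upright over the mat (scene crop (198,105)), handle held squarely. I set it down, release and back off.

```bash
python3 - <<'E'
from h import *
q=np.array([.544,-.0053,.097])
robot.line_to(q+[0,0,.012],velocity=.12)
s=robot.line_to(q+[0,0,-.006],velocity=.02,f_stop=4)
print(s,robot.current_tool_pos(),robot.current_contact_force())
fingers.gripper_to(.85); robot.pause(.2)
d=R.from_euler("xyz",robot.current_eef_rot(),degrees=True).as_matrix()[:,2]
t=np.array(robot.current_tool_pos())
robot.line_to(t-.10*d,velocity=.12)
robot.line_to(t-.10*d+[0,0,.12],velocity=.2)
print(robot.current_time_s(),robot.current_joint_positions())
# view from above, camera towards tub; closing along tub x
for yaw in (150,-30): print(yaw,robot.inverse_kinematics([.543,-.007,.25],[180,0,yaw]),robot.inverse_kinematics([.543,-.007,.1],[180,0,yaw]))
E
```

```text
True [ 0.54392848 -0.00532776  0.09473157] [-0.4189318  -0.31161648  2.27380997]
11.2917 [ 52.17710973  43.93852506  -4.16543829 110.75836264 -71.37546616
  95.57494433  64.92105701]
150 [ 4.68761361 17.24043121 -7.49311977 87.27461847  2.28658417 75.63452419
 56.95999034] [-9.95435905e-01  2.44076337e+01 -8.58622905e-02  9.94310544e+01
  4.27162504e-02  5.61613435e+01  5.89025886e+01]
-30 [-45.68523347  26.77606828  64.63688835  89.1246775  -24.44300342
  79.67018898 -98.99322276] [  38.96752172   37.25385985  -58.27797954   97.90995521   34.66557507
   64.86198988 -149.5706621 ]
```

```bash
cat >> h.py <<'E'
BLU=((100,120,50),(130,255,255))
def outer(p):
    w=box((p[3]-.0217,p[4]-.0076),(p[3],p[4]),.076); c,s=np.cos(p[2]),np.sin(p[2])
    return w@np.array([[c,s,0],[-s,c,0],[0,0,1]])+[p[0],p[1],.014]
def draw(im,Ps,KE,f):
    b=im[:,:,::-1].copy()
    for P in Ps: cv2.polylines(b,[cv2.convexHull(proj(P,KE).astype(np.float32)).astype(np.int32)],True,(0,0,255),1)
    cv2.imwrite(f,b)
E
python3 - <<'E'
from h import *
robot.move_to([.509,-.268,.25],[180,0,159])
im,KE=shot("w4")
m=blob(mask(im,*BLU),proj([.509,-.268,.09],KE)[0])
r=min((fit(m,outer,(.509,-.268,np.radians(a),.066,.060),KE,(.005,.005,.1,.006,.006)) for a in(60,75)),key=lambda r:r[1])
print(r,np.degrees(r[0][2])); P=outer(r[0]); draw(im,[P,P[4:]],KE,"pics/w4f.png")
robot.move_to([.543,-.007,.25],[180,0,150])
im,KE=shot("w5")
m=blob(mask(im,*YEL),proj([.543,-.007,.07],KE)[0])
r=fit(m,standing,(.543,-.007,np.radians(60)),KE,(.005,.005,.1))
print(r,np.degrees(r[0][2])); P=standing(r[0]); draw(im,[P,P[4:]],KE,"pics/w5f.png")
a,b=[cv2.imread(f"pics/w{i}f.png")[60:360,120:520] for i in(4,5)]; cv2.imwrite("pics/w45.png",np.hstack([a,b]))
print(robot.current_time_s())
E
```

```text
(array([ 0.51228677, -0.26076405,  1.18523861,  0.07426396,  0.06636161]), np.float64(0.2779431038470434)) 67.9091698593332
(array([ 0.54298918, -0.00623947,  1.04136276]), np.float64(0.1601146234440763)) 59.665690982138045
13.575
```

View pics/w45.png

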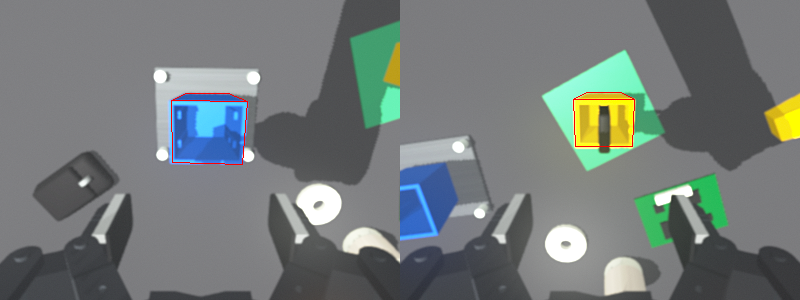

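Left: blue mouth outlined with corners (171,102) to (247,164), the fit plausible (74 x 66 mm). Right: the yellow tub stands upright on the mat at (604,122). I'll refit the blue tub on a hole-filled mask and grasp the handle.

```bash
python3 - <<'E'
from h import *
# refit outer from saved picture at the commanded pose
T=np.eye(4);T[:3,:3]=R.from_euler("xyz",[180,0,159],degrees=True).as_matrix();T[:3,3]=[.509,-.268,.25]
k=vision.calibration("wrist"); KE=(np.array(k["mtx"]),np.diag([1,-1,-1,1])@np.linalg.inv(T@k["T_tool_cam"]))
im=cv2.imread("pics/w4.png")[:,:,::-1].copy()
m=blob(mask(im,(95,90,20),(135,255,255)),proj([.509,-.268,.09],KE)[0])
m=cv2.morphologyEx(m,cv2.MORPH_OPEN,np.ones((5,5))); cs,_=cv2.findContours(m,0,2); c=max(cs,key=cv2.contourArea)
h=np.zeros_like(m); cv2.fillConvexPoly(h,cv2.convexHull(c),1)
for s in (.060,.07):
    r=fit(h,outer,(.511,-.262,np.radians(68),s+.008,s),KE,(.005,.005,.1,.006,.006)); print(r,np.degrees(r[0][2]))
# grasp
robot.line_to([.543,-.0062,.16],R.from_euler("z",0).as_euler("xyz")*0+[180,0,149.67],velocity=.2)
fingers.gripper_to(.5)
robot.line_to([.543,-.0062,.096],velocity=.1)
fingers.gripper_to(0,force=60)
print("gap mm",robot.current_finger_gap()*85,robot.current_contact_force())
robot.line_to([.543,-.0062,.20],velocity=.15)
print(robot.current_finger_gap()*85,robot.current_contact_force(),robot.current_time_s())
for yaw in (158,-22): print(robot.inverse_kinematics([.512,-.261,.20],[180,0,yaw]))
E
```

```text
(array([ 0.51590958, -0.26365195,  1.19487962,  0.0796417 ,  0.06765087]), np.float64(0.01793847011804071)) 68.46155949543761
(array([ 0.51581276, -0.26373463,  1.18977401,  0.07972115,  0.06769436]), np.float64(0.017950088298168975)) 68.1690293746294
gap mm 11.337639932145441 [ 0.48786134 -0.06001074  2.22045876]
10.923313889660335 [ 0.73306146 -0.52708231 -1.82286017] 16.5833
[28.15272276 22.51478405 -3.91592004 86.95088837  1.58883104 70.58856882
 92.0062784 ]
[  6.70356213  23.56588653  25.9321993   87.85748715 -10.65383862
  71.03264499 -77.77430044]
```

```bash
python3 - <<'E'
from h import *
T=np.eye(4);T[:3,:3]=R.from_euler("xyz",[180,0,159],degrees=True).as_matrix();T[:3,3]=[.509,-.268,.25]
k=vision.calibration("wrist"); KE=(np.array(k["mtx"]),np.diag([1,-1,-1,1])@np.linalg.inv(T@k["T_tool_cam"]))
im=cv2.imread("pics/w4.png")[120:250,260:400]
S=5; b=cv2.resize(im,None,fx=S,fy=S,interpolation=cv2.INTER_CUBIC)
for p,c in (((.51229,-.26076,1.18524,.07426,.06636),(0,0,255)),((.51586,-.2637,1.192,.0797,.0677),(0,255,0))):
    q=proj(outer(p)[[4,5,7,6]],KE); print(q.round(1).tolist())
    cv2.polylines(b,[((q+.5-[260,120])*S).astype(np.int32)],True,c,1)
cv2.imwrite("pics/w4z.png",b[:600,:800])
E
```

```text
[[292.9, 219.2], [292.2, 157.0], [366.9, 158.4], [362.5, 220.4]]
[[289.4, 223.7], [287.9, 161.0], [367.8, 161.9], [363.7, 224.6]]
```

View pics/w4z.png

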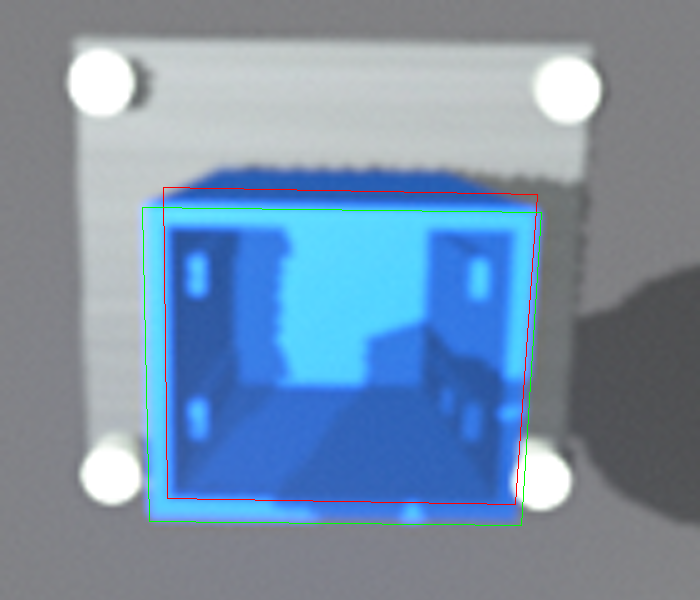

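Green outline sits on the blue rim (zoom corners (145,208),(540,211),(521,524),(149,521)), but the saved pose was not settled. I remeasure once, settled, with the tub in hand seen in the same picture.

```bash
python3 - <<'E'
from h import *
robot.move_to([.557,-.16,.25],[180,0,158.3]); robot.pause(.4)
im,KE=shot("w6"); t=robot.current_tool_pos(); print(t,robot.current_eef_rot())
m=blob(mask(im,(95,90,20),(135,255,255)),proj([.514,-.262,.09],KE)[0])
m=cv2.morphologyEx(m,cv2.MORPH_OPEN,np.ones((5,5))); cs,_=cv2.findContours(m,0,2); c=max(cs,key=cv2.contourArea)
h=np.zeros_like(m); cv2.fillConvexPoly(h,cv2.convexHull(c),1)
r=fit(h,outer,(.514,-.262,np.radians(68),.076,.066),KE,(.005,.005,.1,.004,.004)); print(r,np.degrees(r[0][2]))
z0=t[2]-.094
m=blob(mask(im,*YEL),proj([t[0],t[1],z0+.05],KE)[0]); cs,_=cv2.findContours(m,0,2); c=max(cs,key=cv2.contourArea)
h=np.zeros_like(m); cv2.fillConvexPoly(h,cv2.convexHull(c),1)
s=fit(h,lambda p:standing(p,z0),(t[0],t[1],np.radians(68)),KE,(.005,.005,.1)); print(s,np.degrees(s[0][2]))
P,Q=outer(r[0]),standing(s[0],z0); draw(im,[P,P[4:],Q,Q[4:]],KE,"pics/w6f.png"); print(robot.current_time_s())
E
```

```text
[ 0.55704504 -0.15937943  0.24994921] [ 1.79998416e+02 -9.01495436e-03  1.58363954e+02]
(array([ 0.5118086 , -0.2630122 ,  1.18124601,  0.07913617,  0.06801696]), np.float64(0.013985559097118324)) 67.68041107278255
(array([ 0.55586326, -0.15953064,  1.1956744 ]), np.float64(0.019750840547696005)) 68.50709656971415
17.725
```

View pics/w6f.png

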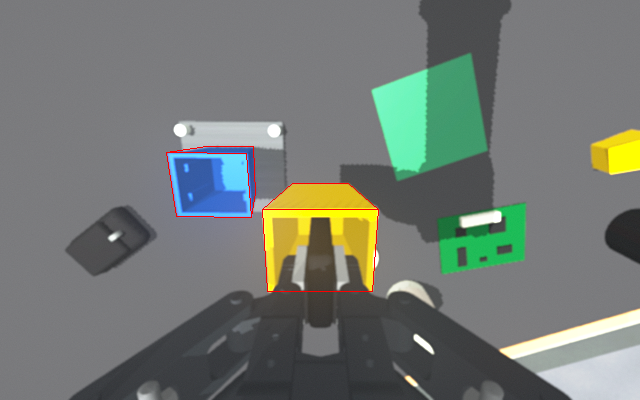

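Both outlines fit well: blue mouth (168,153)-(254,216), held tub rim (263,209)-(378,291). Now nesting with a guarded descent.

```bash
python3 - <<'E'
from h import *
X,Y=.513,-.2628
robot.line_to([X,Y,.25],[180,0,157.5],velocity=.15); robot.pause(.4)
t=robot.current_tool_pos(); print(np.round(t,4),robot.current_eef_rot())
X,Y=2*X-t[0],2*Y-t[1]
print(robot.line_to([X,Y,.172],velocity=.12,f_stop=8))
robot.pause(.2); print(np.round(robot.current_contact_force(),2))
s=robot.line_to([X,Y,.138],velocity=.04,f_stop=3); print("enter",s,np.round(robot.current_tool_pos(),4),np.round(robot.current_contact_force(),2))
if not s:
    s=robot.line_to([X,Y,.108],velocity=.012,f_stop=3); print("bite",s,np.round(robot.current_tool_pos(),4),np.round(robot.current_contact_force(),2))
print(robot.current_torque(),robot.current_time_s())
E
```

```text
[ 0.5132 -0.2623  0.25  ] [ 1.79994678e+02 -1.36410173e-03  1.57550570e+02]
False
[ 0.31  0.38 -1.19]
enter False [ 0.513  -0.2634  0.1383] [-0.15  0.69 -1.56]
bite True [ 0.5134 -0.2621  0.127 ] [ 1.06 -0.21  0.94]
[-0.19466817 -0.17416427  0.04082767] 22.1583
```

```bash
python3 - <<'E'
from h import *
X,Y,_=robot.current_tool_pos()
for i in range(4):
    f=robot.current_contact_force()[2]
    if f>8: break
    s=robot.line_to([.513,-.2628,.108],velocity=.01,f_stop=max(8.8-f,1)); robot.pause(.15)
    print(s,np.round(robot.current_tool_pos(),4),np.round(robot.current_contact_force(),2))
robot.pause(.4); print(np.round(robot.current_tool_pos(),4),np.round(robot.current_contact_force(),2),robot.current_finger_gap()*85,robot.current_time_s())
E
```

```text
True [ 0.5134 -0.2621  0.1238] [-1.8   1.32  6.16]
True [ 0.5135 -0.2621  0.1235] [-0.3  -0.59  7.87]
True [ 0.5135 -0.2621  0.1238] [-1.47  0.7   7.18]
True [ 0.5135 -0.2621  0.1237] [-1.96  0.71  6.73]
[ 0.5134 -0.2621  0.1238] [-1.38  0.01  6.78] 11.234736377208142 25.2167
```

```bash
python3 - <<'E'
from h import *
for z in (.1232,.1226,.122,.1214):
    robot.line_to([.5134,-.2621,z],velocity=.01,f_stop=5); robot.pause(.25)
    f=np.mean([robot.current_contact_force() for _ in range(3)],0); print(z,np.round(robot.current_tool_pos(),4),np.round(f,2))
    if f[2]>8.3: break
robot.pause(.3)
print(np.round(robot.current_contact_force(),2),robot.current_time_s())
E
```

```text
0.1232 [ 0.5133 -0.2619  0.1239] [-0.55 -0.78  6.1 ]
0.1226 [ 0.5134 -0.2619  0.1235] [-0.44 -1.22  6.53]
0.122 [ 0.5134 -0.2619  0.1231] [-0.86  0.01  7.43]
0.1214 [ 0.5134 -0.2619  0.1228] [-1.7  -0.44  8.88]
[-1.16 -0.23  8.85] 27.5333
```

```bash
python3 - <<'E'
from h import *
fingers.gripper_to(.5); robot.pause(.3)
t=np.array(robot.current_tool_pos()); robot.line_to([t[0],t[1],t[2]+.13],velocity=.12); robot.pause(.4)
im,KE=shot("w7"); z0=.034
m=blob(mask(im,*YEL),proj([.512,-.263,.1],KE)[0]); cs,_=cv2.findContours(m,0,2); c=max(cs,key=cv2.contourArea)
h=np.zeros_like(m); cv2.fillConvexPoly(h,cv2.convexHull(c),1)
rim=lambda p:standing(p,z0+p[3])
s=fit(h,rim,(.512,-.263,np.radians(67.7),0),KE,(.004,.004,.05,.004)); print(s,np.degrees(s[0][2]))
Q=rim(s[0]); draw(im,[Q[4:]],KE,"pics/w7f.png")
s2,_=shot("s7","scene")
a=cv2.imread("pics/w7f.png")[80:330,160:480]; b=cv2.imread("pics/s7.png")[150:270,130:290]
cv2.imwrite("pics/f7.png",np.hstack([cv2.resize(a,(420,328)),cv2.resize(b,(375,328),interpolation=cv2.INTER_CUBIC)]))
print(robot.current_time_s())
E
```

```text
(array([ 0.5126878 , -0.26268102,  1.18299304, -0.00340785]), np.float64(0.06227253639417693)) 67.78050850989771
29.975
```

View pics/f7.png

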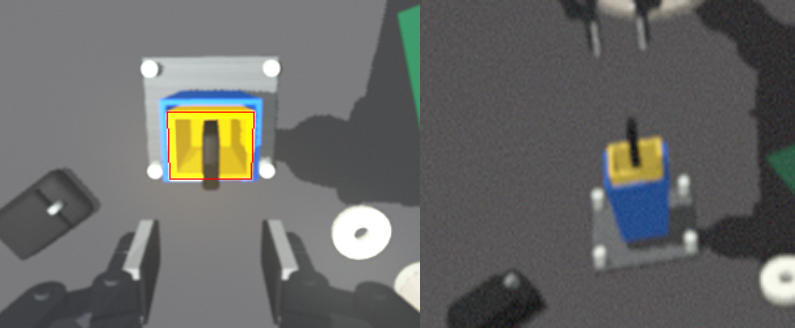

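The yellow tub is nested squarely and upright in the blue one, with its rim at (168,110)-(254,180). The fit puts it at the outer tub's pose (67.8° against 67.7°), and the gripper is clear, so I'm handing in.

```bash
python3 -c "
from station import workorder
print(workorder.close_job())"
```

```text
the job is handed in; nothing more can be done
None
```

The job is handed in: I stood the yellow tub upright on the mat and let go, then regripped it by the handle, nested it squarely in the blue tub, pressed it with about 10 N and released it, in about 30 s of the 69 s allowed.

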